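# Scrub the jug, then pass the brush slantwise through the splash screen

## Robot

A 6-joint arm with a two-finger parallel gripper is mounted at the origin on a cart in front of the work surface, level with it; the furniture and walls round the work are solid. World frame = base frame: x ahead of the robot, y to its left, z up, the work surface at z = 0. Lengths are in m, angles in rad, forces in N, time in s.
With the tool pointing down it reaches from about 0.35 to 0.975 m from the base axis. Payload 4.9 kg.
Tool frame: the origin (TCP) lies between the finger pads; the fingertips stand 17 mm ahead of it and the grasp point (between the pads) lies 2 mm behind it; z points along the fingers, y is the direction in which the jaws open and shut (so a half turn about z gives the same grasp; the last joint's range is limited). The gripper opens to 85 mm and grips with 20 to 120 N. Pads are 22 mm wide; open, the fingers measure 114 mm over their backs; the gripper's body (76 mm by 85 mm) begins 54 mm behind the grasp point. The pads swing forward as they close: fully open they stand 13 mm farther back than shut.
Start: joints at [1.17, 0.053, 1.613, -0, 1.476, -0.119], TCP at [0.174, 0.6, 0.212] pointing down, gripper open.
Joint ranges: [-3.01, 3.01], [-1.01, 2.22], [0.06, 2.58], [-1.02, 4.17], [0.09, 2.62], [-3.14, 3.14]. Speed limits (rad/s): [2.57, 2.57, 3.14, 3.14, 3.14, 3.14].

## Interface

Orientations are given as a unit quaternion [w, x, y, z].
In Python, from plant import state, grab_frame, camera_model, job_done, find_in, silhouettes, landmark_of gives the robot as it stands.
- The arm moves only by the shell command python3 -m crank 'ROWS'. ROWS is JSON, a list of rows, each an object with "angular": the turn, a rotation vector about the tool's x, y, z each as a share of 5 degrees, from -1 to 1, a list of three; "delta_pos": the shift along the tool's x, y, z each as a share of 3 cm, from -1 to 1, a list of three; "gripper": the opening, from 0 (shut) to 1 (fully open). In form: [{"angular": [ax, ay, az], "delta_pos": [tx, ty, tz], "gripper": gripper}, ...]. A call has 1 to 12 rows; each row shifts and turns the commanded pose from where the row before left it, along the tool's axes as they then stand; what a row does not reach is not made up. A row lasts 1/8 s, in which the tool goes at most 62.5 mm and 10.7 degrees, less where a joint would pass 70% of its speed; a pose out of reach is approached as far as the arm can. A call with a number of a shift or a turn outside -1 to 1 is refused whole. A call with a gripper value outside its range is refused whole. The fingers move at their own pace and stop on an object; the grip force is fixed at half the most. Time passes only in rows, so rows that do not move let the fingers close. It gives the time, the measured TCP pose, the force and the opening at its end, in the units of the state.
- state(): the state, without advancing time (a new reading comes with each control period).
- grab_frame(name): name is "scene" or "top" or "wrist"; returns the picture (420x560x3 uint8, red, green, blue); there is no depth.
- camera_model(name): a dict with "camera_matrix" (3x3 intrinsics, pixels), "dist_coeffs" ([k1, k2, p1, p2, k3] as OpenCV has them; the pictures are not rectified), "rvec" (rotation vector, rad) and "tvec" (3), from world to camera coordinates, as OpenCV has them; the wrist camera has in their place "mount" (4x4, takes a point from camera to tool coordinates, whose origin is the TCP and whose axes are the flange's). Camera axes: x right, y down, z forward; pixel columns grow to the right and rows downward; lengths in m; the calibration is good to about 2 mm. A picture is of the moment at which its call begins: read the wrist's pose just before it. camera_model takes no time and is no camera call.
- job_done(): hands the job in, once; it reports no verdict.
Trained networks look in the newest picture that a camera, given by its name, has taken for a name from the list of things; names that differ only in an ending like _2 or _b are one class to them, and where a whole thing is asked for, a point or a joint stands for the part that bears it (a point fixed in the world has none). Each returns a list of dicts, best first, with "conf" (0 to 1); they miss things now and then, are a little off and sometimes report something else, mostly with a low value. They report only what shows in the picture. A call takes as long as a camera call.
- find_in(camera, target): "bbox" ([left, top, right, bottom] in pixels, round what is visible of it).
- silhouettes(camera, target): "mask" (420x560 bool, what is visible of it) and "bbox" ([left, top, right, bottom] in pixels, round what is visible of it).
- landmark_of(camera, target): "pixel" ([column, row] in pixels: a listed point, or the origin of a listed thing).
The state is a dict: "time": time; "joint_pos": joint angles; "joint_vel": joint speeds; "joint_efforts": joint torques, N m; "tool_pos": TCP position; "tool_rot": TCP orientation; "contact_force": force on the tool from outside, world axes, zero at the start; "ft_torque": the same for the moment, N m; "gripper_width": opening from 0.0 (shut) to 1.0 (fully open).
Only numpy, scipy, OpenCV 4.12 (cv2) and the standard library are available. Lean on these libraries where they do the work, as an engineer would, in place of code of your own. Each camera call takes 0.05 s, during which the arm holds its last target.

## Task

Take the bottle brush that stands in the steel milk jug by the top of its handle and scrub the jug with it: two times, move it well up but not out of the jug and down again to the jug's floor. Then lift it out, tilt it and pass it slantwise, head first, through the window of the upright steel splash screen, so that the whole bristle head is clear of the screen on the far side and hangs low over the drip tray, its tip well below the middle of the window, while the handle stays on the near side, and finish while holding it there, still, touching neither the screen nor the tray. Do not disturb the things that stand around.

Things in the scene. Friction and masses are not known exactly. Their poses are not given: they have to be found in the camera images.
- brush: Rigid round bottle brush, 240 mm long, about 80 g, loose; starts upright, head down, on the jug's floor. Origin: centre of the head's flat end (the tip); z runs towards the handle. From the tip: off-white bristle head, diameter 34 mm, to 50 mm; steel shaft, 10 mm, to 155 mm; wooden handle, 18 mm, from 165 to 240 mm. Grip it by the upper handle, 190 to 235 mm.
- brush_neck (a point): The upper end of the bristle head, on the brush's axis, 50 mm from the tip.
- brush_top (a point): The top of the wooden handle, on the brush's axis, 240 mm from the tip.
- jug: Small steel milk jug, open at the top, 87 x 126 x 105 mm, held fast in a weighted black rubber ring (112 mm wide, 14 mm high), so it does not move; looped handle at its +y side, spout at -y. Origin on its underside; the middle of its bowl lies at y = -11 mm.
- jug_floor (a point): The middle of the jug's inner floor, 2 mm above its underside. The rim is 96 mm above it; the free bore is at least 48 mm wide.
- screen: Fixed upright steel splash screen with drip tray behind it. Sheet 6 mm thick, 100 mm wide (y), 267 mm high, in the plane x = 0 of this frame. Origin on the worktop under the sheet; x points through the window to the far side, away from the jug (roughly to the robot's left); z up. The tray covers x = 0 to 170 mm over the full width, its rim 21 mm high.
- window (a point): The centre of the screen's rectangular window, 155 mm above the worktop, axes as the screen's. The window is 64 mm wide (y) and 84 mm high, its sill at 113 mm and its upper edge at 197 mm above the worktop.
- tamper: Bystander: coffee tamper with a dark turned handle, 58 mm wide, 93 mm high, between jug and screen, towards the coffee machine. Origin under its centre.
- tin: Bystander: all-steel shaker, 65 mm wide, 103 mm high, right of the jug. Origin under its centre.
- shaker: Bystander: steel shaker with a black lid, 65 mm wide, 103 mm high, left of the tray. Origin under its centre.

How it is judged:
On the way, in this order (a step that is already met when the one before it is completed fails the run):
1. first stroke: the held brush is raised, its tip at least 30 mm above the jug's floor but still inside the jug (z of brush in the frame of jug_floor between 0.03 and 0.09 m and horizontal distance between brush and jug_floor below 0.035 m and contact force between brush and the fingers above 0.5 N), for 0.05 s.
2. first stroke: the held brush is lowered again, its tip within 15 mm of the jug's floor (z of brush in the frame of jug_floor below 0.015 m and horizontal distance between brush and jug_floor below 0.035 m and contact force between brush and the fingers above 0.5 N), for 0.05 s.
3. second stroke: the held brush is raised, its tip at least 30 mm above the jug's floor but still inside the jug (all of step 1), for 0.05 s.
4. second stroke: the held brush is lowered again, its tip within 15 mm of the jug's floor (all of step 2), for 0.05 s.
At the end, for the whole second after the job is handed in: Gripped brush slants (20 to 74 deg) through the window, still, touching neither screen nor tray: head's upper end 15 mm or more beyond the sheet, tip lower than the window's centre by 25 mm and over 30 mm up, handle's top 45 mm before the sheet (x of brush_neck in the frame of window above 0.015 m and x of brush in the frame of window above 0.05 m and z of brush in the frame of window below -0.025 m and y of brush in the frame of window between -0.05 and 0.05 m and x of brush_top in the frame of window below -0.045 m and y of brush_top in the frame of window between -0.06 and 0.06 m and angle between brush's own z axis and vertical between 0.35 and 1.3 rad and height (world z) of brush above 0.03 m and contact force between brush and screen below 0.2 N and contact force between brush and the fingers above 0.5 N and linear speed of brush below 0.03 m/s); the arm keeps its last pose, push and grip.
It fails at once if the tamper is disturbed (moved over 30 mm) (distance of tamper from where it was at the start of the episode above 0.03 m).
It fails at once if the steel shaker is disturbed (moved over 30 mm) (distance of tin from where it was at the start of the episode above 0.03 m).
It fails at once if the black-lidded shaker is disturbed (moved over 30 mm) (distance of shaker from where it was at the start of the episode above 0.03 m).
It also fails if it takes over 40 s, if anything falls off the work surface, if the arm or the gripper's body presses on something with over 40 N, if the wrist force passes 120 N, or if a joint passes its speed limit or range.

## Working session

There is one attempt and no reset: what is moved stays moved. The work goes in short steps, Python scripts to look and compute and a shell command to move; the robot and the scene stay as the last step left them, time stands still between calls to the robot, and variables do not carry over. Pictures are saved under pics/ and viewed, and the job is handed in when it is done.

```bash
ls; mkdir -p pics
cat > h.py <<'E'
import numpy as np, cv2
from plant import *
def save(cam,name):
    im=grab_frame(cam); cv2.imwrite('pics/'+name+'.png',im[:,:,::-1]); return im
def ray(cam,px):
    m=camera_model(cam); K=np.array(m['camera_matrix']); d=np.array(m['dist_coeffs'])
    n=cv2.undistortPoints(np.array([[px]],float),K,d)[0,0]
    R=cv2.Rodrigues(np.array(m['rvec'],float))[0]; t=np.array(m['tvec'],float).ravel()
    return -R.T@t, R.T@np.array([n[0],n[1],1.])
def onz(cam,px,z):
    o,v=ray(cam,px); return o+v*(z-o[2])/v[2]
def tri(p1,p2,c1='scene',c2='top'):
    A=np.zeros((3,3));b=np.zeros(3)
    for c,p in((c1,p1),(c2,p2)):
        o,v=ray(c,p);v/=np.linalg.norm(v);M=np.eye(3)-np.outer(v,v);A+=M;b+=M@o
    return np.linalg.solve(A,b)
def proj(cam,P):
    m=camera_model(cam)
    return cv2.projectPoints(np.array(P,float).reshape(-1,1,3),np.array(m['rvec'],float),np.array(m['tvec'],float),np.array(m['camera_matrix']),np.array(m['dist_coeffs']))[0][:,0]
E
python3 - <<'E'
from h import *
s=state();print({k:np.round(v,3) for k,v in s.items()})
for c in('scene','top'):
    save(c,c+'0')
    o,_=ray(c,[280,210]);print(c,o.round(3))
    for n in('brush_top','brush_neck','jug_floor','jug','window','screen','tamper','tin','shaker','brush'):
        print(c,n,[(np.round(r['pixel']),round(r['conf'],2)) for r in landmark_of(c,n)][:2])
E
```

```text
pics
{'time': np.float64(0.0), 'joint_pos': array([ 1.17 ,  0.053,  1.614, -0.   ,  1.476, -0.119]), 'joint_vel': array([ 0.001,  0.001, -0.   ,  0.001,  0.003, -0.   ]), 'joint_efforts': array([ 0.0000e+00, -3.9369e+01, -3.7018e+01, -0.0000e+00,  7.0000e-03,
        0.0000e+00]), 'tool_pos': array([0.174, 0.6  , 0.21 ]), 'tool_rot': array([-0.   ,  0.14 ,  0.99 , -0.001]), 'contact_force': array([-0.265, -0.216,  0.957]), 'ft_torque': array([ 0.004, -0.062,  0.012]), 'gripper_width': np.float64(1.0)}
scene [-0.126 -1.012  0.916]
scene brush_top [(array([329., 235.]), 0.52)]
scene brush_neck [(array([323., 289.]), 0.84), (array([378., 330.]), 0.24)]
scene jug_floor [(array([324., 302.]), 0.66)]
scene jug [(array([320., 303.]), 0.74)]
scene window [(array([239., 204.]), 0.84), (array([216., 190.]), 0.22)]
scene screen [(array([243., 242.]), 0.63)]
scene tamper [(array([289., 247.]), 0.87)]
scene tin [(array([381., 329.]), 0.94)]
scene shaker [(array([212., 188.]), 0.96)]
scene brush []
top [ 0.343 -0.093  1.663]
top brush_top [(array([390., 227.]), 0.68)]
top brush_neck [(array([375., 236.]), 0.63)]
top jug_floor [(array([375., 234.]), 0.96)]
top jug [(array([372., 239.]), 0.66)]
top window [(array([250., 237.]), 0.75)]
top screen [(array([255., 242.]), 0.77)]
top tamper [(array([294., 216.]), 0.6)]
top tin [(array([422., 217.]), 0.73)]
top shaker [(array([148., 226.]), 0.96)]
top brush [(array([374., 237.]), 0.64)]
```

View pics/scene0.png

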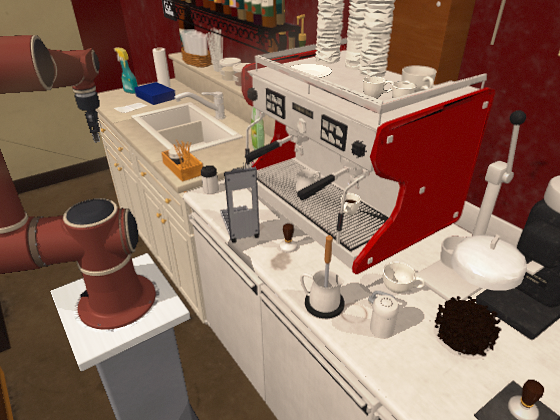

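View pics/top0.png

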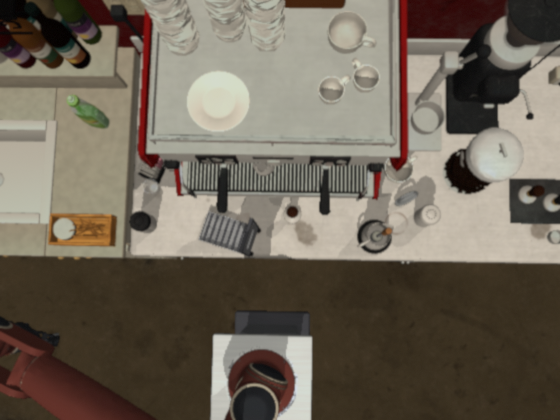

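Run:
```python
from h import *
S=dict(brush_top=[329,235],brush_neck=[323,289],jug_floor=[324,302],jug=[320,303],window=[239,204],screen=[243,242],tamper=[289,247],tin=[381,329],shaker=[212,188])
T=dict(brush_top=[390,227],brush_neck=[375,236],jug_floor=[375,234],jug=[372,239],window=[250,237],screen=[255,242],tamper=[294,216],tin=[422,217],shaker=[148,226])
Z=dict(brush_top=.242,brush_neck=.052,jug_floor=.002,jug=0,window=.155,screen=0,tamper=0,tin=0,shaker=0)
for k in S: print(k,tri(S[k],T[k]).round(3),onz('scene',S[k],Z[k]).round(3),onz('top',T[k],Z[k]).round(3))
```

```text
brush_top [ 0.479 -0.361  0.247] [ 0.479 -0.355  0.242] [ 0.483 -0.365  0.242]
brush_neck [ 0.472 -0.353  0.057] [ 0.475 -0.349  0.052] [ 0.472 -0.354  0.052]
jug_floor [ 0.479 -0.359  0.008] [ 0.479 -0.353  0.002] [ 0.482 -0.362  0.002]
jug [ 0.465 -0.351  0.005] [ 0.468 -0.348  0.   ] [ 0.466 -0.352  0.   ]
window [0.448 0.039 0.141] [0.431 0.022 0.155] [0.453 0.034 0.155]
screen [ 0.446  0.033 -0.012] [0.435 0.022 0.   ] [0.449 0.03  0.   ]
tamper [ 0.538 -0.097  0.007] [ 0.546 -0.091 -0.   ] [ 0.537 -0.096  0.   ]
tin [ 0.541 -0.515  0.001] [ 0.54  -0.515  0.   ] [ 0.541 -0.516  0.   ]
shaker [0.499 0.379 0.016] [0.516 0.4   0.   ] [0.495 0.386 0.   ]
```

Jug with brush is at about (322,290) in scene and (375,235) in top; the screen is at (240,205) / (250,237). I'll zoom in.

Run:
```python
import cv2,numpy as np
s=cv2.imread('pics/scene0.png');t=cv2.imread('pics/top0.png')
cv2.imwrite('pics/zs.png',cv2.resize(s[155:255,195:295],None,fx=6,fy=6,interpolation=cv2.INTER_CUBIC))
cv2.imwrite('pics/zt.png',cv2.resize(t[195:265,190:270],None,fx=8,fy=8,interpolation=cv2.INTER_CUBIC))
cv2.imwrite('pics/zt2.png',cv2.resize(t[195:265,340:440],None,fx=8,fy=8,interpolation=cv2.INTER_CUBIC))
```

```text
(no output)
```

View pics/zs.png

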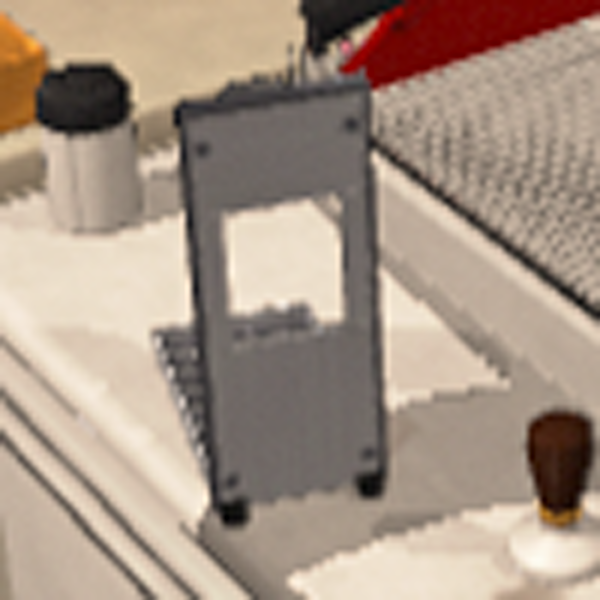

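View pics/zt.png

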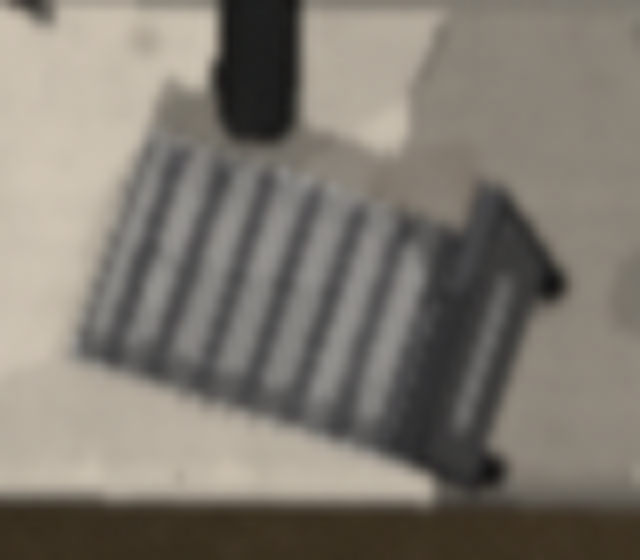

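View pics/zt2.png

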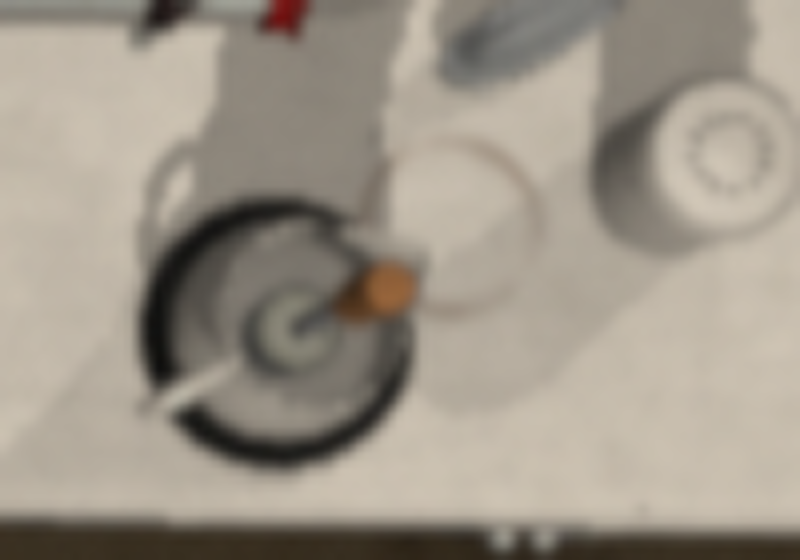

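Run:
```python
from h import *
from scipy.optimize import least_squares
# screen pts local: y right? x=far(+y world), z up => y = z cross x -> toward -world x (near robot)
scz=np.array([[180,110],[368,85],[222,213],[342,196],[347,320],[231,338]])/6+[195,155]
scz_l=np.array([[-.003,.05,.267],[-.003,-.05,.267],[-.003,.032,.197],[-.003,-.032,.197],[-.003,-.032,.113],[-.003,.032,.113]])
tz=np.array([[78,352],[160,138]])/8+[190,195]
tz_l=np.array([[.17,.05,.021],[.17,-.05,.021]])
def w(p,l):
    x,y,a=p; c,s=np.cos(a),np.sin(a)
    return np.c_[x+c*l[:,0]-s*l[:,1],y+s*l[:,0]+c*l[:,1],l[:,2]]
f=lambda p:np.r_[proj('scene',w(p,scz_l))-scz,proj('top',w(p,tz_l))-tz].ravel()
r=least_squares(f,[.45,.03,1.57]);print('screen',r.x,np.degrees(r.x[2]));print(f(r.x).reshape(-1,2).round(1))
fs=lambda p:(proj('scene',w(p,scz_l))-scz).ravel()
print('scene only',least_squares(fs,r.x).x)
s=cv2.imread('pics/scene0.png')
cv2.imwrite('pics/zs2.png',cv2.resize(s[225:325,295:405],None,fx=7,fy=6.0,interpolation=cv2.INTER_CUBIC))
# jug ring (diam 112, z=14mm top outer edge)
print('brushtop top',onz('top',np.array([388,288])/8+[340,195],.242).round(3),'head',onz('top',np.array([295,330])/8+[340,195],.052).round(3),'ring c',onz('top',np.array([278,332])/8+[340,195],.007).round(3))
```

```text
screen [0.45101044 0.03356667 1.28072088] 73.37990141867014
[[-0.3 -0.4]
 [-0.  -1.5]
 [ 0.1  1. ]
 [-0.3  0.4]
 [ 0.1  1.6]
 [ 0.5  2.2]
 [-0.6  0.6]
 [-1.  -1.8]]
scene only [0.4530411  0.03676223 1.22136496]
brushtop top [ 0.471 -0.361  0.242] head [ 0.471 -0.36   0.052] ring c [ 0.474 -0.36   0.007]
```

View pics/zs2.png

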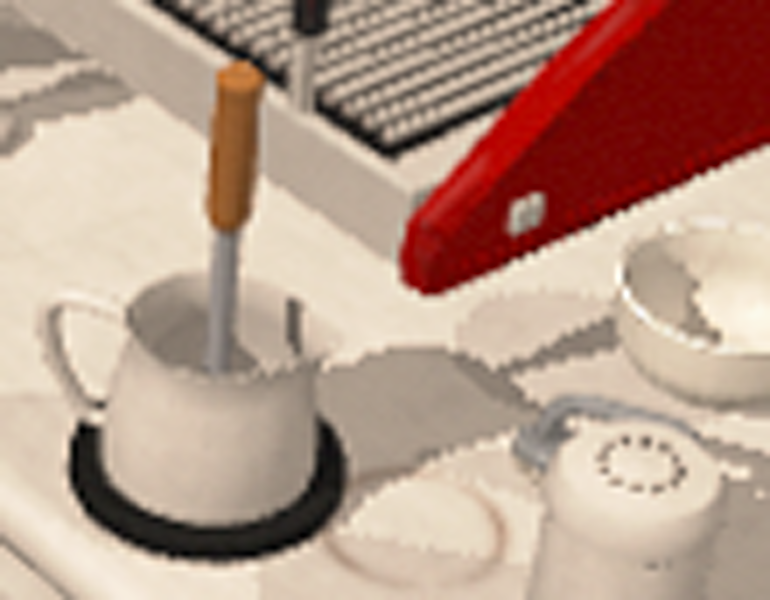

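```bash
python3 -m crank '[{"angular":[0,0,0],"delta_pos":[-0.8,-0.8,-1],"gripper":1},{"angular":[0,0,0],"delta_pos":[-1,-1,-1],"gripper":1},{"angular":[0,0,0],"delta_pos":[-1,-1,-1],"gripper":1},{"angular":[0,0,0],"delta_pos":[-1,-1,-1],"gripper":1},{"angular":[0,0,0],"delta_pos":[-1,-1,-1],"gripper":1},{"angular":[0,0,0],"delta_pos":[-1,-1,0],"gripper":1},{"angular":[0,0,0],"delta_pos":[-1,-1,0],"gripper":1},{"angular":[0,0,0],"delta_pos":[-1,-1,0],"gripper":1},{"angular":[0,0,0],"delta_pos":[-1,-1,0],"gripper":1},{"angular":[0,0,0],"delta_pos":[-1,-1,0],"gripper":1},{"angular":[0,0,0],"delta_pos":[0,0,0],"gripper":1}]'
cat >> h.py <<'E'
import json
def log():
    s=state();d={k:np.array(v).tolist() for k,v in s.items()};open('log.jsonl','a').write(json.dumps(d)+'\n')
    print('t',round(d['time'],2),'q',np.round(d['joint_pos'],3),'p',np.round(d['tool_pos'],4),'r',np.round(d['tool_rot'],3),'f',np.round(d['contact_force'],1),'g',np.round(d['gripper_width'],3))
    return s
E
python3 -c "from h import *;log()"
```

```text
time: 2.48
tool_pos: [0.3754, 0.2344, 0.3617]
tool_rot: [0.0, 0.143, 0.99, -0.0]
contact_force: [0.2, 0.4, -0.1]
gripper_width: 0.999
t 2.48 q [ 0.39  -0.436  1.792 -0.     1.785 -0.895] p [0.3754 0.2344 0.3617] r [ 0.     0.143  0.99  -0.   ] f [ 0.2  0.4 -0.1] g 0.999
```

```bash
python3 -m crank '[{"angular":[0,0,0],"delta_pos":[-0.48,-1,0],"gripper":1},{"angular":[0,0,0],"delta_pos":[-0.48,-1,0],"gripper":1},{"angular":[0,0,0],"delta_pos":[-0.48,-1,0],"gripper":1},{"angular":[0,0,0],"delta_pos":[-0.48,-1,0],"gripper":1},{"angular":[0,0,0],"delta_pos":[-0.48,-1,0],"gripper":1},{"angular":[0,0,0],"delta_pos":[-0.48,-1,0],"gripper":1},{"angular":[0,0,0],"delta_pos":[0,0,0],"gripper":1}]'
python3 - <<'E'
from h import *
log();save('wrist','w1')
print(camera_model('wrist')['mount'])
for n in ('window','screen','brush_top'): print(n,landmark_of('wrist',n))
E
python3 -m crank '[{"angular":[0,0,0],"delta_pos":[-0.48,-1,0],"gripper":1},{"angular":[0,0,0],"delta_pos":[-0.48,-1,0],"gripper":1},{"angular":[0,0,0],"delta_pos":[-0.48,-1,0],"gripper":1},{"angular":[0,0,0],"delta_pos":[-0.48,-1,0],"gripper":1},{"angular":[0,0,0],"delta_pos":[-0.48,-1,0],"gripper":1},{"angular":[0,0,0],"delta_pos":[-0.48,-1,0],"gripper":1},{"angular":[0,0,0],"delta_pos":[-0.48,-1,0],"gripper":1},{"angular":[0,0,0],"delta_pos":[-0.48,-1,0],"gripper":1},{"angular":[0,0,0],"delta_pos":[-0.48,-1,0],"gripper":1},{"angular":[0,0,0],"delta_pos":[0,0,0],"gripper":1}]'
python3 - <<'E'
from h import *
log();save('wrist','w2')
for n in ('jug_floor','brush_top'): print(n,landmark_of('wrist',n))
E
```

```text
time: 3.35
tool_pos: [0.4075, 0.0387, 0.3615]
tool_rot: [-0.0, 0.142, 0.99, 0.0]
contact_force: [-0.4, 0.0, -0.3]
gripper_width: 0.999
t 3.35 q [-0.088 -0.522  1.851  0.     1.813 -1.374] p [0.4075 0.0387 0.3615] r [-0.     0.142  0.99   0.   ] f [-0.4  0.  -0.3] g 0.999
[[ 2.83738971e-04 -9.52940091e-01 -3.03158542e-01  7.76529050e-02]
 [ 9.99999915e-01  1.79456176e-04  3.71844916e-04 -3.29117077e-04]
 [-2.99942256e-04 -3.03158622e-01  9.52940061e-01 -1.62088885e-01]
 [ 0.00000000e+00  0.00000000e+00  0.00000000e+00  1.00000000e+00]]
window [{'pixel': [40.8, 297.6], 'conf': 0.2}]
screen [{'pixel': [277.2, 184.0], 'conf': 0.66}]
brush_top []
time: 4.8
tool_pos: [0.4573, -0.2565, 0.3609]
tool_rot: [-0.001, 0.141, 0.99, 0.0]
contact_force: [-0.1, 0.2, -0.5]
gripper_width: 1.003
t 4.8 q [-0.653 -0.232  1.635  0.     1.739 -1.942] p [ 0.4573 -0.2565  0.3609] r [-0.001  0.141  0.99   0.   ] f [-0.1  0.2 -0.5] g 1.003
jug_floor [{'pixel': [225.2, 190.3], 'conf': 0.83}]
brush_top [{'pixel': [184.5, 235.9], 'conf': 0.96}, {'pixel': [504.0, 108.8], 'conf': 0.55}, {'pixel': [222.2, 188.8], 'conf': 0.39}]
```

View pics/w1.png

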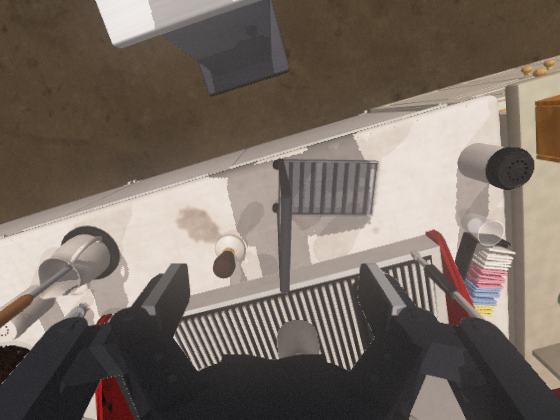

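View pics/w2.png

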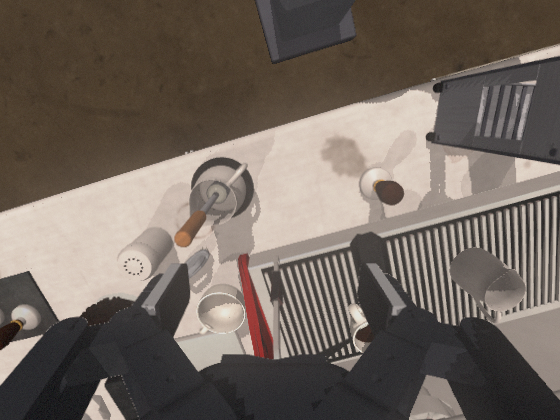

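```bash
cat >> h.py <<'E'
from scipy.spatial.transform import Rotation as Ro
def wray(px,pos,rot):
    m=camera_model('wrist');M=np.array(m['mount'])
    n=cv2.undistortPoints(np.array([[px]],float),np.array(m['camera_matrix']),np.array(m['dist_coeffs']))[0,0]
    R=Ro.from_quat(np.r_[rot[1:],rot[0]]).as_matrix()
    return R@M[:3,3]+pos, R@M[:3,:3]@np.array([n[0],n[1],1.])
def wonz(px,z,pos,rot):
    o,v=wray(px,pos,rot);return o+v*(z-o[2])/v[2]
E
python3 - <<'E'
from h import *
L=[json.loads(l) for l in open('log.jsonl')]
g=lambda p,z,i:wonz(p,z,np.array(L[i]['tool_pos']),np.array(L[i]['tool_rot'])).round(4)
print('brush top',g([184.5,236],.242,2),'jugfloor',g([225,190],.002,2),'neck',g([216,191],.052,2))
print('tray far corners',g([378,160],.021,1),g([375,214],.021,1))
print('top edge of sheet',g([284,290],.267,1), 'sheet base near cam', g([290,160],.0,1))
print('tamper',g([231,240],0,1))
E
python3 - <<'E'
import cv2
t=cv2.imread('pics/w1.png')
cv2.imwrite('pics/zw1.png',cv2.resize(t[140:300,230:400],None,fx=4,fy=4,interpolation=cv2.INTER_CUBIC)[:600])
E
```

```text
brush top [ 0.4697 -0.3564  0.242 ] jugfloor [ 0.4797 -0.3549  0.002 ] neck [ 0.4679 -0.3583  0.052 ]
tray far corners [0.45   0.2134 0.021 ] [0.5451 0.1908 0.021 ]
top edge of sheet [0.4955 0.024  0.267 ] sheet base near cam [0.4111 0.0685 0.    ]
tamper [ 0.5281 -0.0821  0.    ]
```

View pics/zw1.png

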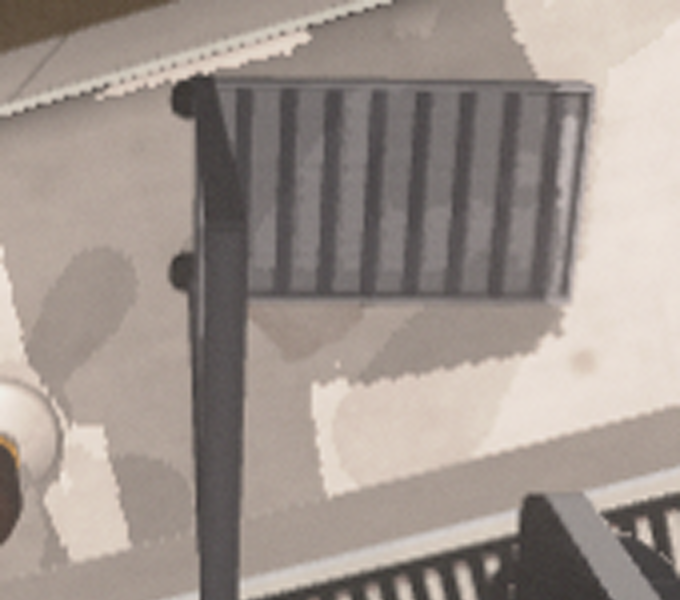

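```bash
python3 -m crank '[{"angular":[0,0,0],"delta_pos":[-0.35,-0.78,0],"gripper":1},{"angular":[0,0,0],"delta_pos":[-0.35,-0.78,0],"gripper":1},{"angular":[0,0,0],"delta_pos":[-0.35,-0.78,0],"gripper":1},{"angular":[0,0,0],"delta_pos":[-0.35,-0.78,0.5],"gripper":1},{"angular":[0,0,0],"delta_pos":[0,0,0.5],"gripper":1},{"angular":[0,0,0],"delta_pos":[0,0,0],"gripper":1}]'
python3 - <<'E'
from h import *
s=log();im=save('wrist','w3')
for n in ('jug_floor','brush_top'):
  for r in landmark_of('wrist',n)[:2]: print(n,r['pixel'],r['conf'],wonz(r['pixel'],.242 if n=='brush_top' else .002,s['tool_pos'],s['tool_rot']).round(4))
save('scene','s3')
E
```

```text
time: 5.7
tool_pos: [0.4708, -0.3559, 0.3297]
tool_rot: [-0.001, 0.14, 0.99, 0.001]
contact_force: [0.4, -0.2, -0.9]
gripper_width: 0.998
t 5.7 q [-0.774 -0.07   1.541  0.     1.674 -2.064] p [ 0.4708 -0.3559  0.3297] r [-0.001  0.14   0.99   0.001] f [ 0.4 -0.2 -0.9] g 0.998
jug_floor [277.7, 168.6] 0.76 [ 0.4768 -0.3495  0.002 ]
jug_floor [436.6, 163.5] 0.67 [ 0.5422 -0.0885  0.002 ]
brush_top [269.0, 211.3] 0.9 [ 0.4723 -0.3605  0.242 ]
```

View pics/w3.png

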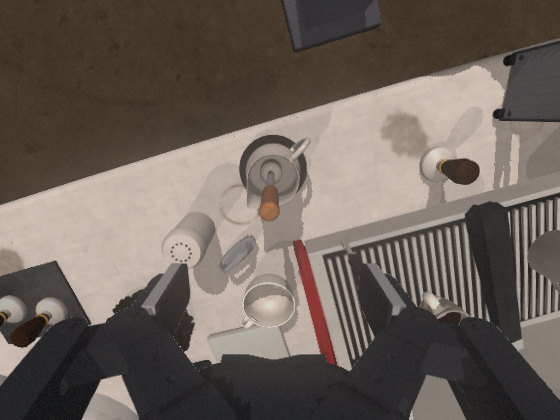

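```bash
python3 -m crank '[{"angular":[0,0,0],"delta_pos":[-0.04,-0.12,0.8],"gripper":1},{"angular":[0,0,0],"delta_pos":[0,0,0.9],"gripper":1},{"angular":[0,0,0],"delta_pos":[0,0,1],"gripper":1},{"angular":[0,0,0],"delta_pos":[0,0,0.8],"gripper":1},{"angular":[0,0,0],"delta_pos":[0,0,0.25],"gripper":1},{"angular":[0,0,0],"delta_pos":[0,0,0],"gripper":1}]'
python3 - <<'E'
from h import *
s=log();save('scene','s4');save('wrist','w4')
i=cv2.imread('pics/s4.png');cv2.imwrite('pics/zs4.png',cv2.resize(i[200:325,275:405],None,fx=4.5,fy=4.5))
E
```

```text
time: 6.65
tool_pos: [0.4714, -0.3614, 0.2197]
tool_rot: [0.0, 0.14, 0.99, -0.0]
contact_force: [0.4, -0.4, 0.6]
gripper_width: 0.998
t 6.65 q [-0.779 -0.025  1.678  0.     1.488 -2.069] p [ 0.4714 -0.3614  0.2197] r [ 0.    0.14  0.99 -0.  ] f [ 0.4 -0.4  0.6] g 0.998
```

View pics/zs4.png

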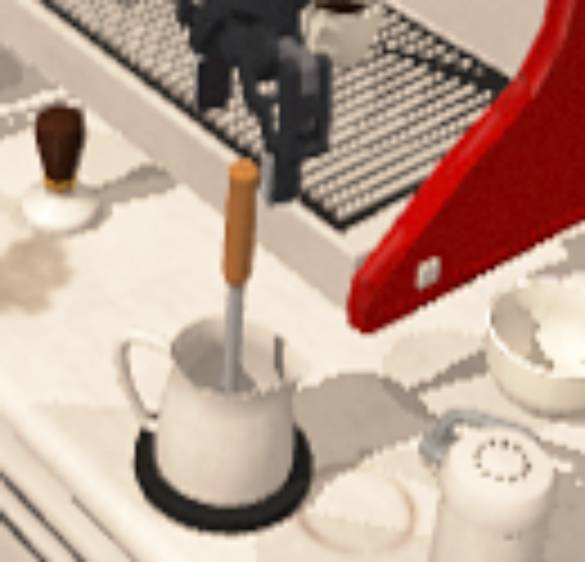

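View pics/w4.png

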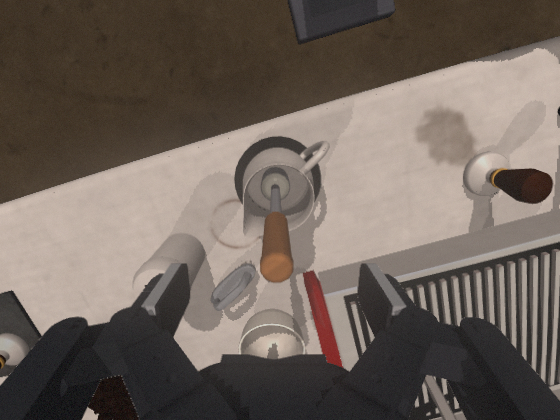

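Run:
```python
from h import *
m=camera_model('wrist');M=np.linalg.inv(np.array(m['mount']))
for P in ([0,0,-.022],[0,0,0],[0,.0425,.004],[0,-.0425,.004],[.02,0,-.022]):
    q=M[:3,:3]@np.array(P)+M[:3,3]
    print(P,cv2.projectPoints(q.reshape(1,1,3),np.zeros(3),np.zeros(3),np.array(m['camera_matrix']),np.array(m['dist_coeffs']))[0].ravel().round())
s=state()
for r in landmark_of('wrist','brush_top'): print(r, wonz(r['pixel'],.242,s['tool_pos'],s['tool_rot']))
print(proj('scene',[[.471,-.3585,.242],s['tool_pos']]))
print(landmark_of('scene','brush_top'))
print(tri([275+243/4.5,200+168/4.5],[388.5,231]))
```

```text
[0, 0, -0.022] [274. 269.]
[0, 0, 0] [274. 251.]
[0, 0.0425, 0.004] [342. 248.]
[0, -0.0425, 0.004] [205. 248.]
[0.02, 0, -0.022] [274. 234.]
{'pixel': [279.3, 265.6], 'conf': 0.77} [ 0.47125908 -0.35873625  0.242     ]
[[327.48611756 236.93201113]
 [328.21684976 244.06332723]]
[{'pixel': [329.1, 235.8], 'conf': 0.69}, {'pixel': [211.8, 187.7], 'conf': 0.47}]
[ 0.47227487 -0.3612496   0.24165987]
```

Run:
```python
from h import *
s=state();R=Ro.from_quat(np.r_[s['tool_rot'][1:],s['tool_rot'][0]]).as_matrix()
im=cv2.imread('pics/s4.png');wi=cv2.imread('pics/w4.png')
m=camera_model('wrist');M=np.linalg.inv(np.array(m['mount']))
for y in(-.0425,.0425):
  for x in (-.011,.011):
    for z in (.004,-.04):
      P=np.array([x,y,z]);p=proj('scene',R@P+s['tool_pos'])[0]
      q=M[:3,:3]@P+M[:3,3];w=cv2.projectPoints(q.reshape(1,1,3),np.zeros(3),np.zeros(3),np.array(m['camera_matrix']),np.array(m['dist_coeffs']))[0].ravel()
      c=(0,255,0) if z>0 else (0,0,255)
      cv2.circle(im,tuple(int(v) for v in p.round()),1,c,-1);cv2.circle(wi,tuple(int(v) for v in w.round()),3,c,-1)
cv2.imwrite('pics/o1.png',cv2.resize(im[180:290,275:395],None,fx=5,fy=5));cv2.imwrite('pics/o2.png',wi)
```

```text
(no output)
```

View pics/o1.png

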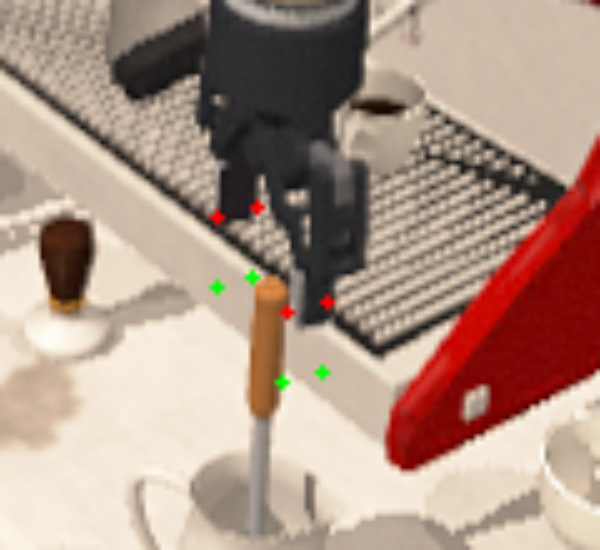

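View pics/o2.png

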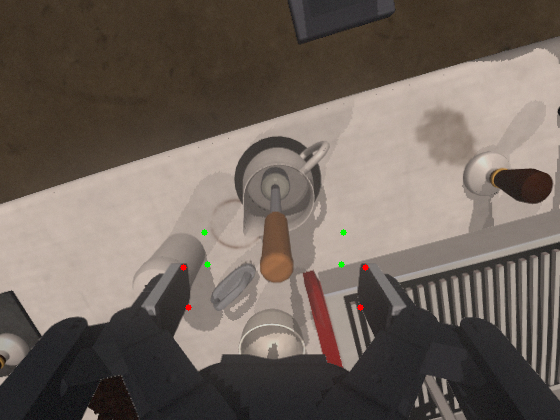

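The fingertips appear about 45 mm higher than the stated geometry (green marks versus the actual tips near the red ones). I'll lower carefully and look again.

```bash
python3 -m crank '[{"angular":[0,0,0],"delta_pos":[0,0.06,0.4],"gripper":1},{"angular":[0,0,0],"delta_pos":[0,0,0.3],"gripper":1},{"angular":[0,0,0],"delta_pos":[0,0,0],"gripper":1}]'
cat > ov.py <<'E'
from h import *
def ov(name,pts,box=(180,290,275,395),f=5):
    s=log();R=Ro.from_quat(np.r_[s['tool_rot'][1:],s['tool_rot'][0]]).as_matrix()
    im=save('scene',name+'_s')[:,:,::-1].copy();wi=save('wrist',name+'_w')[:,:,::-1].copy()
    m=camera_model('wrist');M=np.linalg.inv(np.array(m['mount']))
    for P,c in pts:
      P=np.array(P);p=proj('scene',R@P+s['tool_pos'])[0]
      q=M[:3,:3]@P+M[:3,3];w=cv2.projectPoints(q.reshape(1,1,3),np.zeros(3),np.zeros(3),np.array(m['camera_matrix']),np.array(m['dist_coeffs']))[0].ravel()
      cv2.circle(im,tuple(int(v) for v in p.round()),1,c,-1);cv2.circle(wi,tuple(int(v) for v in w.round()),3,c,-1)
    a=cv2.resize(im[box[0]:box[1],box[2]:box[3]],None,fx=f,fy=f);cv2.imwrite(f'pics/{name}_so.png',a)
    cv2.imwrite(f'pics/{name}_wo.png',wi)
E
python3 - <<'E'
from ov import *
ov('d1',[([0,0,0],(0,255,0)),([0,0,.017],(0,255,255))])
E
```

```text
time: 7.22
tool_pos: [0.4711, -0.3591, 0.1962]
tool_rot: [-0.001, 0.14, 0.99, 0.001]
contact_force: [-0.3, -0.3, -0.4]
gripper_width: 0.996
t 7.22 q [-0.777 -0.012  1.705 -0.     1.452 -2.066] p [ 0.4711 -0.3591  0.1962] r [-0.001  0.14   0.99   0.001] f [-0.3 -0.3 -0.4] g 0.996
```

View pics/d1_so.png

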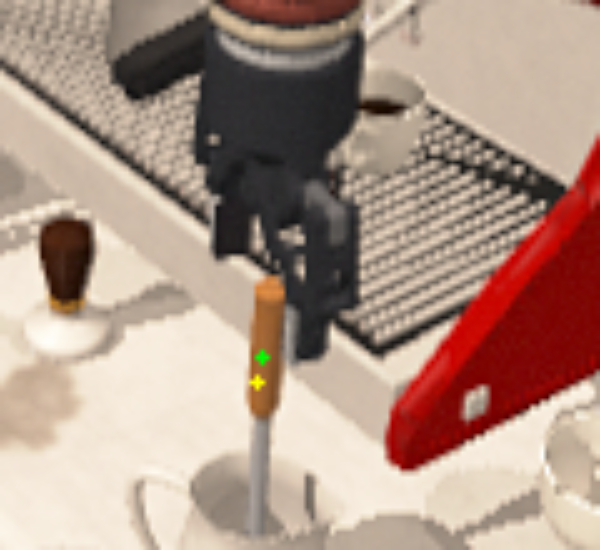

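View pics/d1_wo.png

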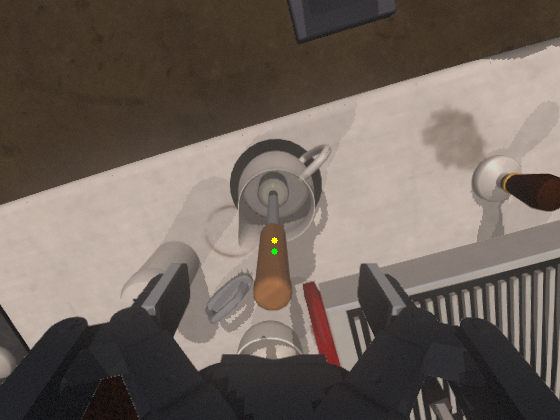

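```bash
python3 -m crank '[{"angular":[0,0,0],"delta_pos":[0,0,0.5],"gripper":1},{"angular":[0,0,0],"delta_pos":[0,0,0.4],"gripper":1},{"angular":[0,0,0],"delta_pos":[0,0,0],"gripper":1}]'
python3 - <<'E'
from ov import *
ov('d2',[([0,0,-.03],(0,255,0)),([0,0,-.056],(0,255,255))])
E
```

```text
time: 7.7
tool_pos: [0.4708, -0.3589, 0.1687]
tool_rot: [-0.002, 0.14, 0.99, 0.001]
contact_force: [-1.4, -0.5, -0.5]
gripper_width: 0.999
t 7.7 q [-0.777  0.008  1.731 -0.     1.406 -2.066] p [ 0.4708 -0.3589  0.1687] r [-0.002  0.14   0.99   0.001] f [-1.4 -0.5 -0.5] g 0.999
```

View pics/d2_so.png

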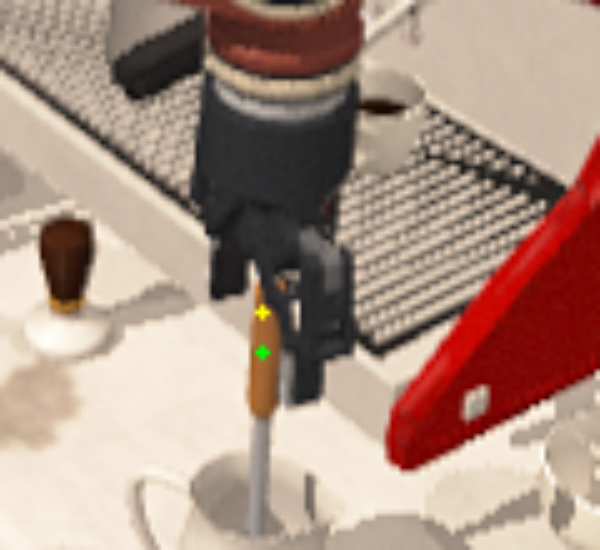

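View pics/d2_wo.png

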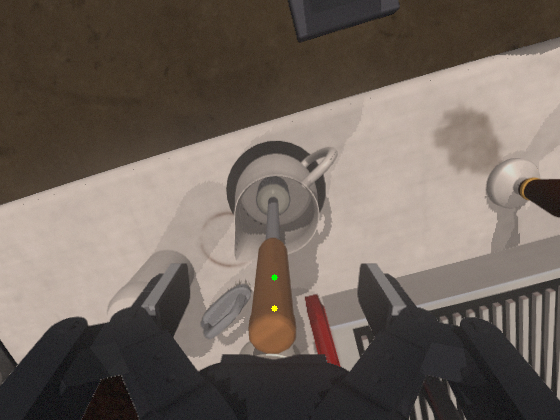

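```bash
python3 -m crank '[{"angular":[0,0,0],"delta_pos":[0,0,0],"gripper":0},{"angular":[0,0,0],"delta_pos":[0,0,0],"gripper":0},{"angular":[0,0,0],"delta_pos":[0,0,0],"gripper":0},{"angular":[0,0,0],"delta_pos":[0,0,0],"gripper":0},{"angular":[0,0,0],"delta_pos":[0,0,0],"gripper":0},{"angular":[0,0,0],"delta_pos":[0,0,0],"gripper":0}]'
python3 - <<'E'
from ov import *
ov('d3',[([0,0,-.045],(0,255,0))])
E
```

```text
time: 8.55
tool_pos: [0.4719, -0.36, 0.1715]
tool_rot: [0.0, 0.14, 0.99, -0.0]
contact_force: [-0.3, 0.6, 1.8]
gripper_width: 0.194
t 8.55 q [-0.777  0.006  1.728 -0.     1.407 -2.066] p [ 0.4719 -0.36    0.1715] r [ 0.    0.14  0.99 -0.  ] f [-0.3  0.6  1.8] g 0.194
```

View pics/d3_so.png

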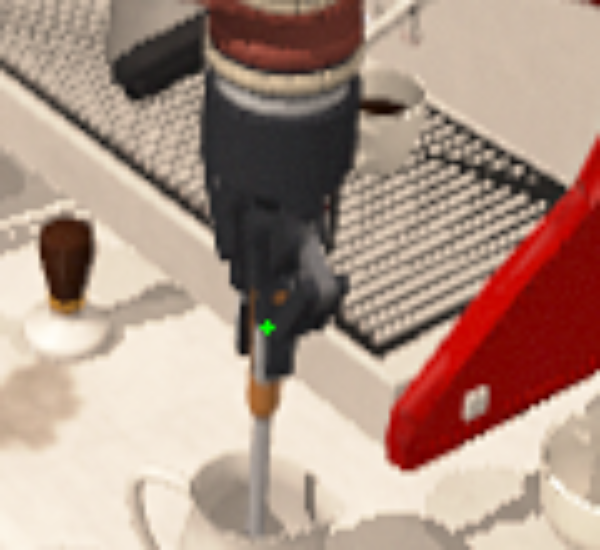

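View pics/d3_wo.png

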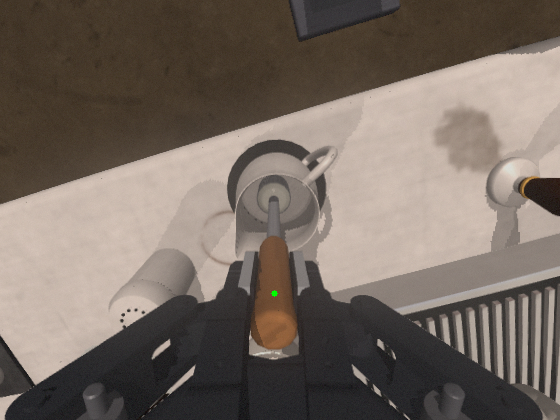

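```bash
python3 -m crank '[{"angular":[0,0,0],"delta_pos":[0,0,-0.9],"gripper":0},{"angular":[0,0,0],"delta_pos":[0,0,-0.9],"gripper":0},{"angular":[0,0,0],"delta_pos":[0,0,0],"gripper":0},{"angular":[0,0,0],"delta_pos":[0,0,0],"gripper":0}]'
python3 - <<'E'
from ov import *
ov('e1',[([0,0,.1195],(0,255,0))])
E
```

```text
time: 9.15
tool_pos: [0.4712, -0.3593, 0.2234]
tool_rot: [-0.001, 0.14, 0.99, 0.001]
contact_force: [0.5, 0.1, -1.6]
gripper_width: 0.192
t 9.15 q [-0.777 -0.029  1.675  0.     1.497 -2.066] p [ 0.4712 -0.3593  0.2234] r [-0.001  0.14   0.99   0.001] f [ 0.5  0.1 -1.6] g 0.192
```

View pics/e1_so.png

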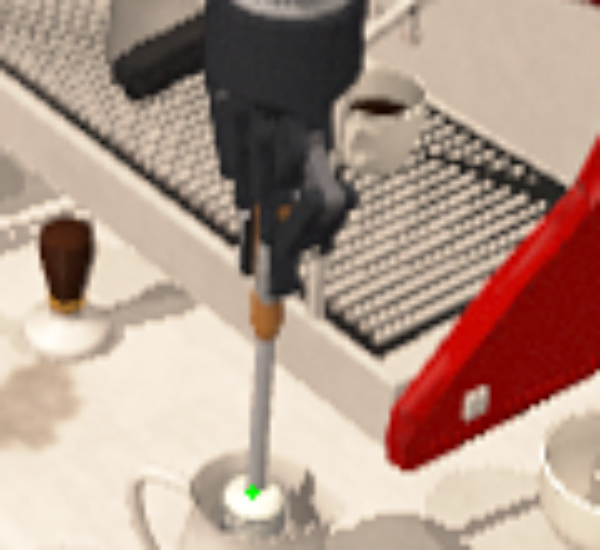

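View pics/e1_wo.png

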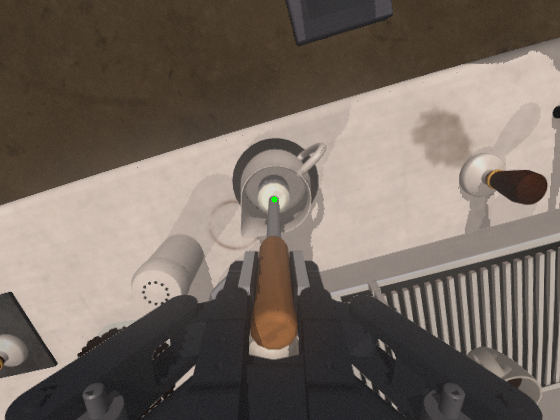

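```bash
python3 -m crank '[{"angular":[0,0,0],"delta_pos":[0,0,0.8],"gripper":0},{"angular":[0,0,0],"delta_pos":[0,0,0.8],"gripper":0},{"angular":[0,0,0],"delta_pos":[0,0,0],"gripper":0},{"angular":[0,0,0],"delta_pos":[0,0,0],"gripper":0},{"angular":[0,0,0],"delta_pos":[0,0,0],"gripper":0}]'
python3 -c "from h import *;log()"
python3 -m crank '[{"angular":[0,0,0],"delta_pos":[0,0,-0.8],"gripper":0},{"angular":[0,0,0],"delta_pos":[0,0,-0.8],"gripper":0},{"angular":[0,0,0],"delta_pos":[0,0,0],"gripper":0},{"angular":[0,0,0],"delta_pos":[0,0,0],"gripper":0},{"angular":[0,0,0],"delta_pos":[0,0,0],"gripper":0}]'
python3 -c "from h import *;log()"
python3 -m crank '[{"angular":[0,0,0],"delta_pos":[0,0,0.8],"gripper":0},{"angular":[0,0,0],"delta_pos":[0,0,0.8],"gripper":0},{"angular":[0,0,0],"delta_pos":[0,0,0],"gripper":0},{"angular":[0,0,0],"delta_pos":[0,0,0],"gripper":0},{"angular":[0,0,0],"delta_pos":[0,0,0],"gripper":0}]'
python3 - <<'E'
from ov import *
ov('e3',[([0,0,.1195],(0,255,0))])
E
```

```text
time: 9.88
tool_pos: [0.4721, -0.3601, 0.1781]
tool_rot: [0.001, 0.14, 0.99, -0.0]
contact_force: [-0.4, -0.3, -0.3]
gripper_width: 0.19
t 9.88 q [-7.770e-01  1.000e-03  1.722e+00 -0.000e+00  1.417e+00 -2.066e+00] p [ 0.4721 -0.3601  0.1781] r [ 0.001  0.14   0.99  -0.   ] f [-0.4 -0.3 -0.3] g 0.19
time: 10.5
tool_pos: [0.4712, -0.3593, 0.2235]
tool_rot: [-0.001, 0.14, 0.99, 0.001]
contact_force: [0.6, 0.3, -1.9]
gripper_width: 0.194
t 10.5 q [-0.777 -0.029  1.675 -0.     1.498 -2.066] p [ 0.4712 -0.3593  0.2235] r [-0.001  0.14   0.99   0.001] f [ 0.6  0.3 -1.9] g 0.194
time: 11.12
tool_pos: [0.4722, -0.3602, 0.1783]
tool_rot: [0.001, 0.14, 0.99, -0.001]
contact_force: [-0.5, -0.1, -1.2]
gripper_width: 0.192
t 11.12 q [-7.770e-01  1.000e-03  1.722e+00  0.000e+00  1.417e+00 -2.066e+00] p [ 0.4722 -0.3602  0.1783] r [ 0.001  0.14   0.99  -0.001] f [-0.5 -0.1 -1.2] g 0.192
```

View pics/e3_wo.png

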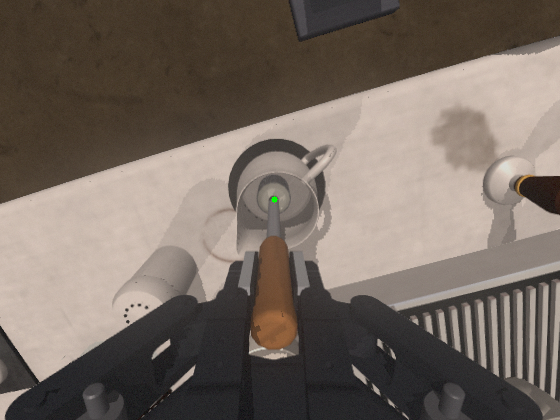

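```bash
python3 -m crank '[{"angular":[0,0,0],"delta_pos":[0,0,0.15],"gripper":0},{"angular":[0,0,0],"delta_pos":[0,0,0],"gripper":0},{"angular":[0,0,0],"delta_pos":[0,0,-0.8],"gripper":0},{"angular":[0,0,0],"delta_pos":[0,0,-0.8],"gripper":0},{"angular":[0,0,0],"delta_pos":[0,0,0],"gripper":0},{"angular":[0,0,0],"delta_pos":[0,0,0],"gripper":0},{"angular":[0,0,0],"delta_pos":[0,0,0.8],"gripper":0},{"angular":[0,0,0],"delta_pos":[0,0,0.8],"gripper":0},{"angular":[0,0,0],"delta_pos":[0,0,0],"gripper":0},{"angular":[0,0,0],"delta_pos":[0,0,0],"gripper":0}]'
python3 -c "from h import *;log()"
python3 -m crank '[{"angular":[0,0,0],"delta_pos":[0,0,-0.8],"gripper":0},{"angular":[0,0,0],"delta_pos":[0,0,-1],"gripper":0},{"angular":[0,0,0],"delta_pos":[0,0,-1],"gripper":0},{"angular":[0,0,0],"delta_pos":[0,0,-1],"gripper":0},{"angular":[0,0,0],"delta_pos":[0,0,-1],"gripper":0},{"angular":[0,0,0],"delta_pos":[0,0,0],"gripper":0}]'
python3 -c "from h import *;log()"
```

```text
time: 12.48
tool_pos: [0.4712, -0.3593, 0.1712]
tool_rot: [-0.001, 0.14, 0.99, 0.001]
contact_force: [-0.2, 0.7, -1.8]
gripper_width: 0.196
t 12.47 q [-0.777  0.006  1.729  0.     1.409 -2.066] p [ 0.4712 -0.3593  0.1712] r [-0.001  0.14   0.99   0.001] f [-0.2  0.7 -1.8] g 0.196
time: 13.22
tool_pos: [0.4727, -0.3607, 0.3197]
tool_rot: [0.002, 0.14, 0.99, -0.002]
contact_force: [1.3, 0.0, -1.5]
gripper_width: 0.2
t 13.22 q [-0.777 -0.065  1.552  0.     1.648 -2.066] p [ 0.4727 -0.3607  0.3197] r [ 0.002  0.14   0.99  -0.002] f [ 1.3  0.  -1.5] g 0.2
```

```bash
python3 -m crank '[{"angular":[-1,0,0],"delta_pos":[0,0,0],"gripper":0},{"angular":[-1,0,0],"delta_pos":[0,0,0],"gripper":0},{"angular":[-1,0,0],"delta_pos":[0,0,0],"gripper":0},{"angular":[-1,0,0],"delta_pos":[0,0,0],"gripper":0},{"angular":[0,0,0],"delta_pos":[0,0,0],"gripper":0}]'
python3 - <<'E'
from h import *
log()
from scipy.optimize import least_squares
L=[json.loads(l) for l in open('log.jsonl')]
L.append(dict(joint_pos=[1.17,.053,1.614,0,1.476,-.119],tool_pos=[.174,.6,.2105],tool_rot=[0,.14,.99,-.001]))
Q=np.array([l['joint_pos'] for l in L]);P=np.array([l['tool_pos'] for l in L]);T=np.array([l['tool_rot'] for l in L])
def rot(q,s4=1):
    return Ro.from_euler('z',q[0])*Ro.from_euler('y',q[1]+q[2])*Ro.from_euler('z',s4*q[3])*Ro.from_euler('y',q[4])*Ro.from_euler('z',q[5]+np.pi/2)
for s4 in(1,-1):
    r=rot(Q[-2],s4);m=Ro.from_quat(np.r_[T[-2][1:],T[-2][0]]);print(s4,np.degrees((r.inv()*m).magnitude()))
E
```

```text
time: 13.85
tool_pos: [0.4707, -0.3603, 0.3133]
tool_rot: [0.023, 0.14, 0.975, 0.173]
contact_force: [-0.7, 0.5, -1.1]
gripper_width: 0.188
t 13.85 q [-0.92   0.048  1.48   0.287  1.82  -2.164] p [ 0.4707 -0.3603  0.3133] r [0.023 0.14  0.975 0.173] f [-0.7  0.5 -1.1] g 0.188
1 2.7794733384920404e-14
-1 32.86581478691699
```

```bash
cat > kin.py <<'E'
from h import *
from scipy.optimize import least_squares
def rot(q):
    return Ro.from_euler('z',q[0])*Ro.from_euler('y',q[1]+q[2])*Ro.from_euler('z',q[3])*Ro.from_euler('y',q[4])*Ro.from_euler('z',q[5]+np.pi/2)
def pos(q,k):
    a,h,y0,L2,e,L3,d=k
    v=np.array([a,y0,h])+Ro.from_euler('y',q[1]).apply([0,0,L2])+Ro.from_euler('y',q[1]+q[2]).apply([e,0,L3])
    return Ro.from_euler('z',q[0]).apply(v)+rot(q).apply([0,0,d])
def fit():
    L=[json.loads(l) for l in open('log.jsonl')]
    Q=np.array([l['joint_pos'] for l in L]+[[1.17,.053,1.614,0,1.476,-.119]]);P=np.array([l['tool_pos'] for l in L]+[[.174,.6,.2105]])
    f=lambda k:np.r_[np.concatenate([pos(q,k)-p for q,p in zip(Q,P)])*1e3,(k-K0)*2]
    K0=np.array([.05,.4,.0,.4,0,.4,.25])
    r=least_squares(f,K0);return r.x,np.abs(f(r.x)[:-7]).max()
LO=np.array([-3.01,-1.01,.06,-1.02,.09,-3.14]);HI=np.array([3.01,2.22,2.58,4.17,2.62,3.14])
def ik(p,R,q0,k):
    f=lambda q:np.r_[(pos(q,k)-p)*10,(rot(q).inv()*R).as_rotvec()]
    r=least_squares(f,q0,bounds=(LO,HI));return r.x,np.abs(r.fun).max()
E
python3 - <<'E'
from kin import *
k,e=fit();print(k.round(4),e)
S=np.array([.454,.035]);yaw=np.radians(75);c=np.array([np.cos(yaw),np.sin(yaw),0]);lat=np.array([-np.sin(yaw),np.cos(yaw),0])
q0=np.array(state()['joint_pos'])
for th in(35,45,55,60):
  for xt,zc in((-.02,None),(.08,None),(.1,None)):
    t=np.radians(th);zt=c*np.sin(t)-np.array([0,0,np.cos(t)])
    # axis crosses window plane at z=0.158
    s=xt/np.sin(t); tip=np.array([*S,.158])+zt*s
    p=tip-zt*.1695
    # tool y in vertical plane: y = c cos t + z sin t
    y=c*np.cos(t)+np.array([0,0,np.sin(t)]);x=np.cross(y,zt)
    R=Ro.from_matrix(np.c_[x,y,zt]);q,e=ik(p,R,q0,k);print(th,xt,'tip',tip.round(3),'tcp',p.round(3),'q',q.round(2),'err',e.round(4))
E
```

```text
[-1.000e-04  2.381e-01  7.420e-02  4.266e-01  9.580e-02  6.100e-01
  2.993e-01] 0.3699456058975925
35 -0.02 tip [0.449 0.016 0.187] tcp [ 0.424 -0.078  0.325] q [-0.74 -0.41  1.92  0.57  1.89 -1.94] err 0.0
35 0.08 tip [0.475 0.112 0.044] tcp [0.45  0.018 0.183] q [-0.52 -0.38  2.13  0.59  1.56 -1.89] err 0.0
35 0.1 tip [0.48  0.132 0.015] tcp [0.455 0.038 0.154] q [-0.48 -0.35  2.16  0.6   1.49 -1.88] err 0.0
45 -0.02 tip [0.449 0.016 0.178] tcp [ 0.418 -0.1    0.298] q [-0.86 -0.32  1.95  0.68  1.93 -2.06] err 0.0
45 0.08 tip [0.475 0.112 0.078] tcp [ 0.444 -0.003  0.198] q [-0.66 -0.33  2.13  0.71  1.68 -2.02] err 0.0
45 0.1 tip [0.48  0.132 0.058] tcp [0.449 0.016 0.178] q [-0.62 -0.31  2.15  0.73  1.62 -2.01] err 0.0
55 -0.02 tip [0.449 0.016 0.172] tcp [ 0.413 -0.118  0.269] q [-0.94 -0.2   1.97  0.76  1.97 -2.17] err 0.0
55 0.08 tip [0.475 0.112 0.102] tcp [ 0.439 -0.022  0.199] q [-0.77 -0.24  2.12  0.82  1.77 -2.13] err 0.0
55 0.1 tip [0.48  0.132 0.088] tcp [ 0.444 -0.003  0.185] q [-0.73 -0.23  2.15  0.83  1.72 -2.12] err 0.0
60 -0.02 tip [0.449 0.016 0.17 ] tcp [ 0.411 -0.126  0.254] q [-0.98 -0.13  1.98  0.8   2.   -2.22] err 0.0
60 0.08 tip [0.475 0.112 0.112] tcp [ 0.437 -0.03   0.197] q [-0.81 -0.18  2.12  0.87  1.81 -2.18] err 0.0
60 0.1 tip [0.48  0.132 0.1  ] tcp [ 0.442 -0.01   0.185] q [-0.77 -0.18  2.14  0.88  1.77 -2.18] err 0.0
```

```bash
python3 -m crank '[{"angular":[-1,0,0],"delta_pos":[0,0,0],"gripper":0},{"angular":[-1,0,0],"delta_pos":[0,0,0],"gripper":0},{"angular":[-1,0,0],"delta_pos":[0,0,0],"gripper":0},{"angular":[-1,0,0],"delta_pos":[0,0,0],"gripper":0},{"angular":[-1,0,0],"delta_pos":[0,0,0],"gripper":0},{"angular":[-1,0,0],"delta_pos":[0,0,0],"gripper":0},{"angular":[-0.4,0,0],"delta_pos":[0,0,0],"gripper":0},{"angular":[0,0,0],"delta_pos":[0,0,0],"gripper":0}]'
cat > goal.py <<'E'
from kin import *
S=np.array([.454,.035]);yaw=np.radians(75)
def goal(th,xt,zc=.158,S=S,yaw=yaw,tl=.1695,path=False):
    c=np.array([np.cos(yaw),np.sin(yaw),0]);t=np.radians(th);zt=c*np.sin(t)-np.array([0,0,np.cos(t)])
    tip=np.array([*S,zc])+zt*xt/np.sin(t);p=tip-zt*tl
    y=c*np.cos(t)+np.array([0,0,np.sin(t)]);R=Ro.from_matrix(np.c_[np.cross(y,zt),y,zt])
    s=state();R0=Ro.from_quat(np.r_[s['tool_rot'][1:],s['tool_rot'][0]])
    d=R0.inv().apply(p-s['tool_pos'])/.03;w=np.degrees((R0.inv()*R).as_rotvec())/5
    print('goal',p.round(3),'tip',tip.round(3),'units shift',d.round(2),'turn',w.round(2))
    z0=R0.as_matrix()[:,2];c3=c;rel=s['tool_pos']-np.array([*S,.155]);
    for n,l in(('tip',tl),('neck',tl-.05),('top',tl-.24)):
        v=rel+z0*l;print(n,'screen frame',np.round([v@c,v@np.array([-c[1],c[0],0]),v[2]],3))
    print('tilt',np.degrees(np.arccos(-z0[2])).round(1))
E
python3 - <<'E'
from goal import *
log();goal(52,-.035);goal(52,.085)
E
```

```text
time: 14.85
tool_pos: [0.4718, -0.3594, 0.3156]
tool_rot: [0.061, 0.127, 0.89, 0.434]
contact_force: [0.8, 0.7, -0.4]
gripper_width: 0.191
t 14.85 q [-1.069  0.262  1.399  0.697  2.096 -2.193] p [ 0.4718 -0.3594  0.3156] r [0.061 0.127 0.89  0.434] f [ 0.8  0.7 -0.4] g 0.191
goal [ 0.41  -0.128  0.29 ] tip [0.445 0.001 0.185] units shift [4.11 3.53 5.93] turn [-0.    0.17 -0.15]
tip screen frame [-0.243 -0.122  0.056]
neck screen frame [-0.282 -0.121  0.087]
top screen frame [-0.432 -0.118  0.204]
tilt 52.0
goal [ 0.441 -0.012  0.196] tip [0.476 0.117 0.092] units shift [ 4.19  3.53 11.01] turn [-0.    0.17 -0.15]
tip screen frame [-0.243 -0.122  0.056]
neck screen frame [-0.282 -0.121  0.087]
top screen frame [-0.432 -0.118  0.204]
tilt 52.0
```

```bash
python3 -m crank '[{"angular":[0,0.17,-0.15],"delta_pos":[0.59,0.5,0.7],"gripper":0},{"angular":[0,0,0],"delta_pos":[0.59,0.5,0.7],"gripper":0},{"angular":[0,0,0],"delta_pos":[0.59,0.5,0.7],"gripper":0},{"angular":[0,0,0],"delta_pos":[0.59,0.5,0.7],"gripper":0},{"angular":[0,0,0],"delta_pos":[0.59,0.5,0.7],"gripper":0},{"angular":[0,0,0],"delta_pos":[0.59,0.5,0.7],"gripper":0},{"angular":[0,0,0],"delta_pos":[0.59,0.5,0.7],"gripper":0},{"angular":[0,0,0],"delta_pos":[0,0,0],"gripper":0}]'
python3 - <<'E'
from goal import *
from ov import *
G=(0,255,0)
ov('f1',[([0,0,.1695],G),([0,0,.1195],G),([0,0,-.0705],G)],(130,260,190,320))
goal(52,.085)
im=save('top','f1_t');cv2.imwrite('pics/f1_tz.png',cv2.resize(im[190:290,200:330,::-1],None,fx=5,fy=5))
for n in('brush','brush_neck','brush_top'):
  print(n,[(r['pixel'],r['conf']) for r in landmark_of('scene',n)[:2]],[(r['pixel'],r['conf']) for r in landmark_of('top',n)[:2]])
print(proj('scene',[[.454,.035,.155]]),proj('top',[[.454,.035,.155]]))
E
```

```text
time: 15.85
tool_pos: [0.399, -0.1515, 0.3092]
tool_rot: [0.058, 0.116, 0.892, 0.433]
contact_force: [0.2, -0.8, -1.7]
gripper_width: 0.191
t 15.85 q [-0.989 -0.223  1.9    0.72   2.042 -2.159] p [ 0.399  -0.1515  0.3092] r [0.058 0.116 0.892 0.433] f [ 0.2 -0.8 -1.7] g 0.191
goal [ 0.441 -0.012  0.196] tip [0.476 0.117 0.092] units shift [-0.12  0.06  6.19] turn [-0.03  0.02  0.03]
tip screen frame [-0.062  0.004  0.05 ]
neck screen frame [-0.102  0.004  0.081]
top screen frame [-0.251  0.004  0.198]
tilt 51.9
brush [([244.7, 198.8], 0.56)] [([270.9, 240.7], 0.75)]
brush_neck [([245.3, 194.6], 0.69)] [([284.2, 243.7], 0.9)]
brush_top [([262.9, 183.0], 0.68)] []
[[243.09566094 199.98985411]] [[249.72923909 236.81534431]]
```

View pics/f1_so.png

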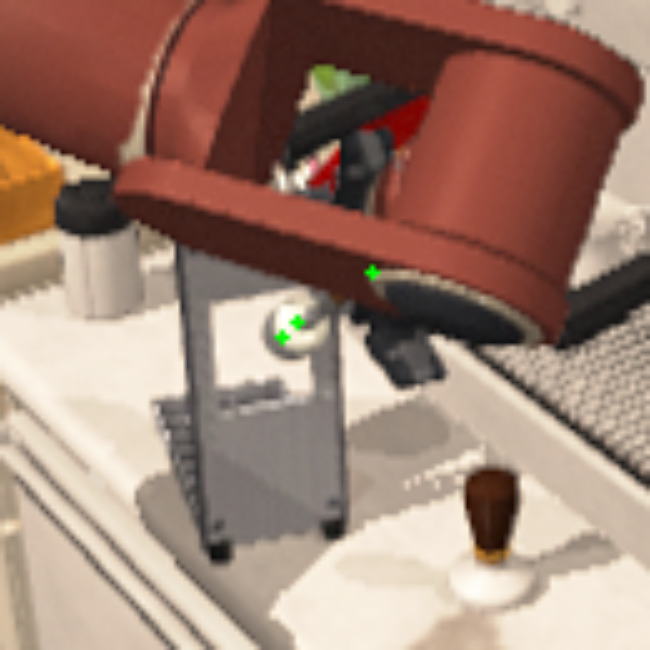

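View pics/f1_wo.png

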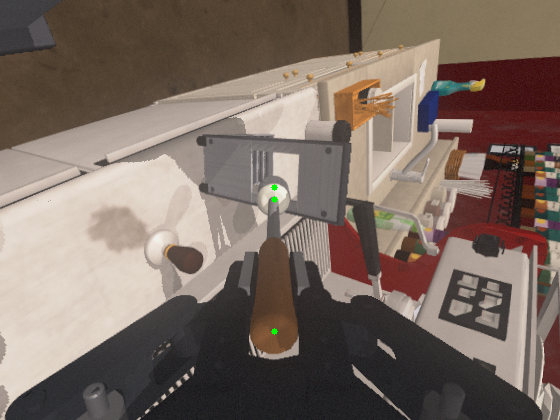

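View pics/f1_tz.png

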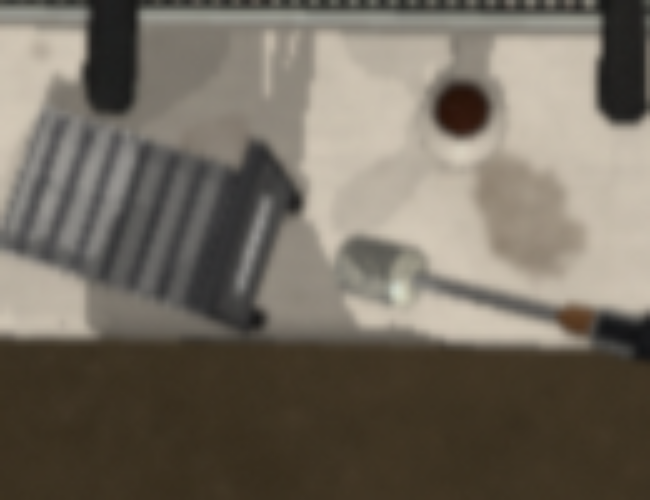

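```bash
cat > scr.py <<'E'
from goal import *
l=[[-.003,.05,.267],[-.003,-.05,.267],[-.003,-.05,.0],[-.003,.05,.0],[-.003,.032,.197],[-.003,-.032,.197],[-.003,-.032,.113],[-.003,.032,.113],[.17,.05,.021],[.17,-.05,.021]]
def pts(S,yaw):
    c,s=np.cos(yaw),np.sin(yaw);a=np.array(l)
    return np.c_[S[0]+c*a[:,0]-s*a[:,1],S[1]+s*a[:,0]+c*a[:,1],a[:,2]]
def wproj(W,st):
    m=camera_model('wrist');M=np.array(m['mount']);R=Ro.from_quat(np.r_[st['tool_rot'][1:],st['tool_rot'][0]]).as_matrix()
    t=(np.array(W)-st['tool_pos'])@R; cam=(t-M[:3,3])@M[:3,:3]
    return cv2.projectPoints(cam.reshape(-1,1,3),np.zeros(3),np.zeros(3),np.array(m['camera_matrix']),np.array(m['dist_coeffs']))[0][:,0]
E
python3 - <<'E'
from scr import *
st=state();W=pts(S,yaw)
out=[]
for nm,p,b in(('f1_w',wproj(W,st),(110,250,180,370)),('f1_s',proj('scene',W),(155,255,205,300)),('f1_t',proj('top',W),(200,265,190,275))):
    im=cv2.imread(f'pics/{nm}.png');f=4 if nm=='f1_w' else 6
    y0,y1,x0,x1=b;z=cv2.resize(im[y0:y1,x0:x1],None,fx=f,fy=f,interpolation=cv2.INTER_CUBIC)
    for i,q in enumerate(p): cv2.circle(z,(int((q[0]+.5-x0)*f),int((q[1]+.5-y0)*f)),3,(0,255,0) if i<4 else ((0,0,255) if i<8 else (255,0,0)),-1)
    cv2.imwrite(f'pics/{nm}_scr.png',z)
E
```

```text
(no output)
```

View pics/f1_w_scr.png

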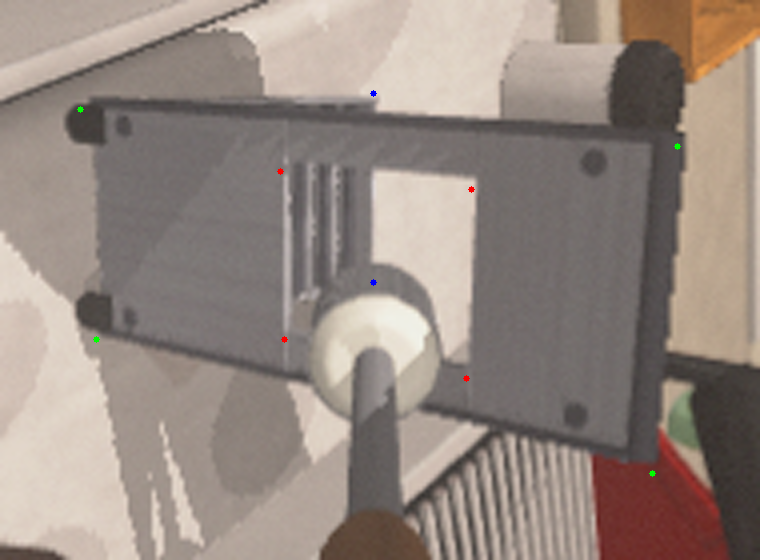

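View pics/f1_s_scr.png

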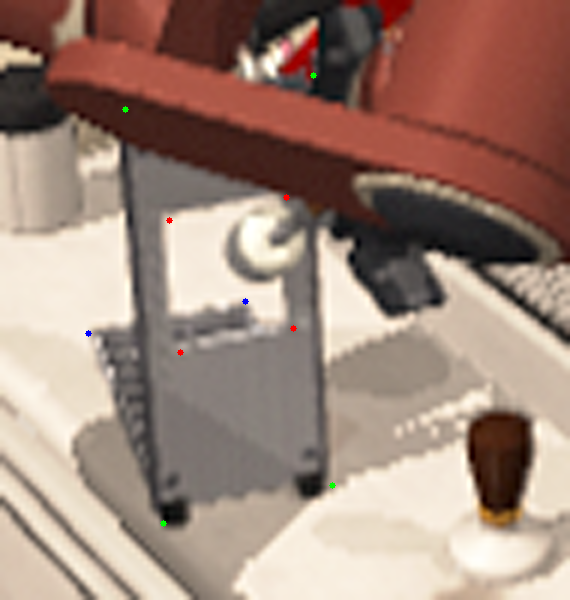

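View pics/f1_t_scr.png

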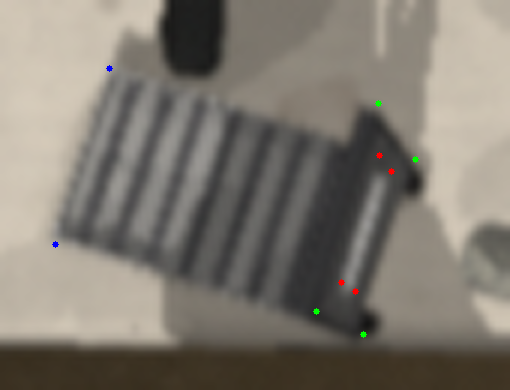

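```bash
sed -i 's/S=np.array(\[.454,.035\])/S=np.array([.451,.035])/' goal.py; python3 -c "
from goal import *
goal(52,.085,.158)"
python3 -m crank '[{"angular":[0,0,0],"delta_pos":[0,0.05,0.6],"gripper":0},{"angular":[0,0,0],"delta_pos":[0,0,0.6],"gripper":0},{"angular":[0,0,0],"delta_pos":[0,0,0.6],"gripper":0},{"angular":[0,0,0],"delta_pos":[0,0,0.6],"gripper":0},{"angular":[0,0,0],"delta_pos":[0,0,0],"gripper":0}]'
python3 - <<'E'
from scr import *
from ov import *
G=(0,255,0)
ov('f2',[([0,0,.1695],G),([0,0,.1195],G),([0,0,-.0705],G)],(130,260,190,320))
goal(52,.085)
E
```

```text
goal [ 0.438 -0.012  0.196] tip [0.473 0.117 0.092] units shift [-0.02  0.05  6.17] turn [0.   0.01 0.  ]
tip screen frame [-0.062  0.001  0.049]
neck screen frame [-0.101  0.001  0.08 ]
top screen frame [-0.251  0.001  0.197]
tilt 52.0
time: 16.92
tool_pos: [0.414, -0.0959, 0.2643]
tool_rot: [0.057, 0.117, 0.891, 0.435]
contact_force: [0.4, 0.8, -0.7]
gripper_width: 0.194
t 16.93 q [-0.897 -0.261  2.009  0.744  1.932 -2.133] p [ 0.414  -0.0959  0.2643] r [0.057 0.117 0.891 0.435] f [ 0.4  0.8 -0.7] g 0.194
goal [ 0.438 -0.012  0.196] tip [0.473 0.117 0.092] units shift [-0.03 -0.01  3.76] turn [-0.    0.01  0.01]
tip screen frame [-0.004  0.001  0.006]
neck screen frame [-0.043  0.001  0.037]
top screen frame [-0.193  0.001  0.154]
tilt 52.0
```

View pics/f2_so.png

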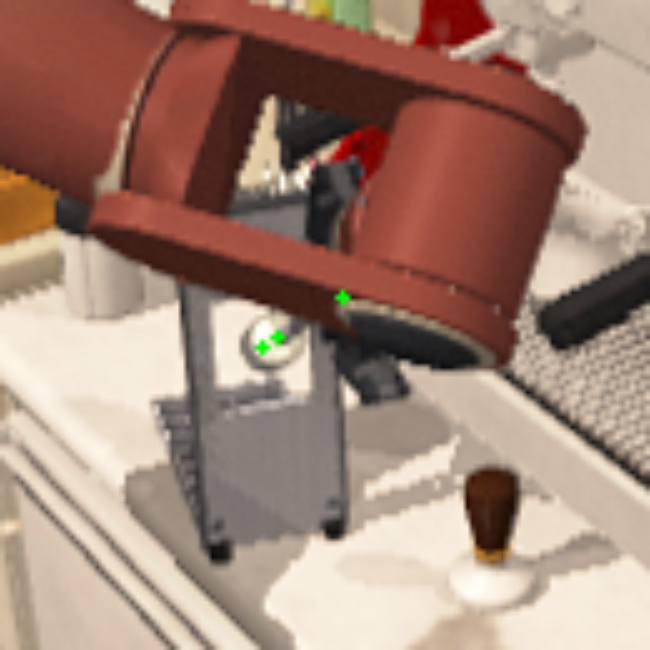

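View pics/f2_wo.png

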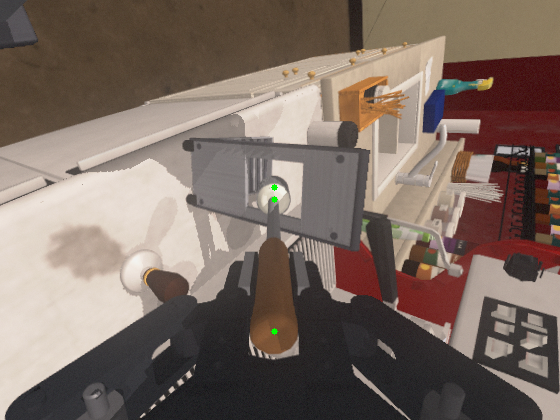

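```bash
python3 -m crank '[{"angular":[0,0,0],"delta_pos":[0,0,0.5],"gripper":0},{"angular":[0,0,0],"delta_pos":[0,0,0.5],"gripper":0},{"angular":[0,0,0],"delta_pos":[0,0,0.5],"gripper":0},{"angular":[0,0,0],"delta_pos":[0,0,0],"gripper":0}]'
python3 - <<'E'
from scr import *
from ov import *
G=(0,255,0)
ov('f3',[([0,0,.1695],G),([0,0,.1195],G),([0,0,-.0705],G)],(130,260,190,320))
goal(52,.085)
w=cv2.imread('pics/f3_w.png');cv2.imwrite('pics/f3_wz.png',cv2.resize(w[110:250,180:370],None,fx=4,fy=4))
E
```

```text
time: 17.52
tool_pos: [0.4232, -0.0619, 0.2367]
tool_rot: [0.057, 0.117, 0.891, 0.435]
contact_force: [-0.4, -0.7, -0.7]
gripper_width: 0.195
t 17.52 q [-0.835 -0.275  2.068  0.761  1.858 -2.118] p [ 0.4232 -0.0619  0.2367] r [0.057 0.117 0.891 0.435] f [-0.4 -0.7 -0.7] g 0.195
goal [ 0.438 -0.012  0.196] tip [0.473 0.117 0.092] units shift [-0.03 -0.01  2.26] turn [0.   0.01 0.01]
tip screen frame [ 0.032  0.001 -0.022]
neck screen frame [-0.008  0.001  0.009]
top screen frame [-0.157  0.001  0.126]
tilt 52.0
```

View pics/f3_so.png

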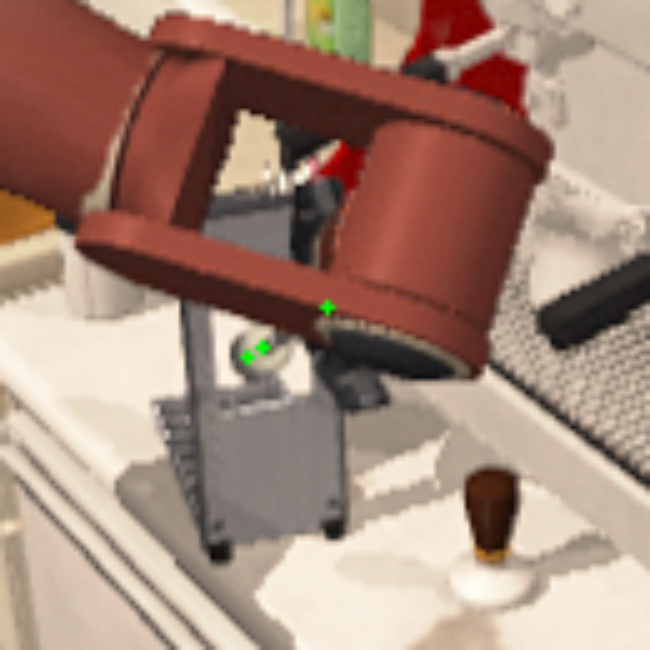

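View pics/f3_wz.png

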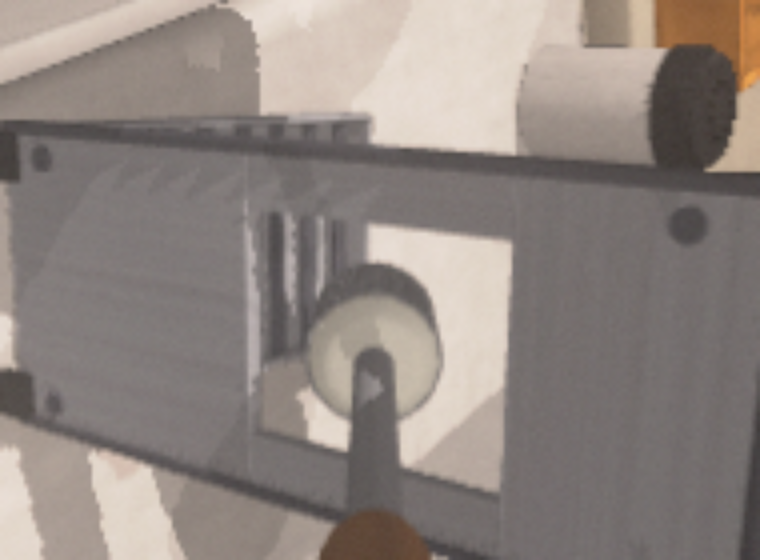

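The head sits centrally in the window with clearance all round: window about 258–510 zoomed columns, head about 308–440. I'll continue.

```bash
python3 -m crank '[{"angular":[0,0,0],"delta_pos":[0,0,0.5],"gripper":0},{"angular":[0,0,0],"delta_pos":[0,0,0.5],"gripper":0},{"angular":[0,0,0],"delta_pos":[0,0,0.5],"gripper":0},{"angular":[0,0,0],"delta_pos":[0,0,0.45],"gripper":0},{"angular":[0,0,0],"delta_pos":[0,0,0.3],"gripper":0},{"angular":[0,0,0],"delta_pos":[0,0,0],"gripper":0},{"angular":[0,0,0],"delta_pos":[0,0,0],"gripper":0}]'
python3 - <<'E'
from scr import *
from ov import *
G=(0,255,0)
ov('f4',[([0,0,.1695],G),([0,0,.1195],G),([0,0,-.0705],G)],(130,260,190,320))
goal(52,.085)
w=cv2.imread('pics/f4_w.png');cv2.imwrite('pics/f4_wz.png',cv2.resize(w[90:290,150:420],None,fx=2.9,fy=2.9))
im=save('top','f4_t');cv2.imwrite('pics/f4_tz.png',cv2.resize(im[190:290,180:310,::-1],None,fx=5,fy=5))
for n in('brush','brush_neck'):
  print(n,[(r['pixel'],r['conf']) for r in landmark_of('top',n)[:2]],[(r['pixel'],r['conf']) for r in landmark_of('wrist',n)[:2]])
print(proj('top',[[.473,.117,.092]]))
E
```

```text
time: 18.5
tool_pos: [0.4377, -0.0121, 0.1966]
tool_rot: [0.058, 0.117, 0.891, 0.434]
contact_force: [0.7, -0.3, -0.2]
gripper_width: 0.19
t 18.5 q [-0.734 -0.277  2.14   0.792  1.736 -2.098] p [ 0.4377 -0.0121  0.1966] r [0.058 0.117 0.891 0.434] f [ 0.7 -0.3 -0.2] g 0.19
goal [ 0.438 -0.012  0.196] tip [0.473 0.117 0.092] units shift [-0.02 -0.01  0.03] turn [-0.    0.02  0.01]
tip screen frame [ 0.084  0.    -0.063]
neck screen frame [ 0.045  0.    -0.032]
top screen frame [-0.105  0.001  0.085]
tilt 52.0
brush [([224.6, 226.2], 0.48)] [([270.9, 190.6], 0.81)]
brush_neck [([238.5, 235.8], 0.54)] [([273.7, 201.5], 0.84), ([320.3, 137.4], 0.55)]
[[225.26279785 231.73636125]]
```

View pics/f4_so.png

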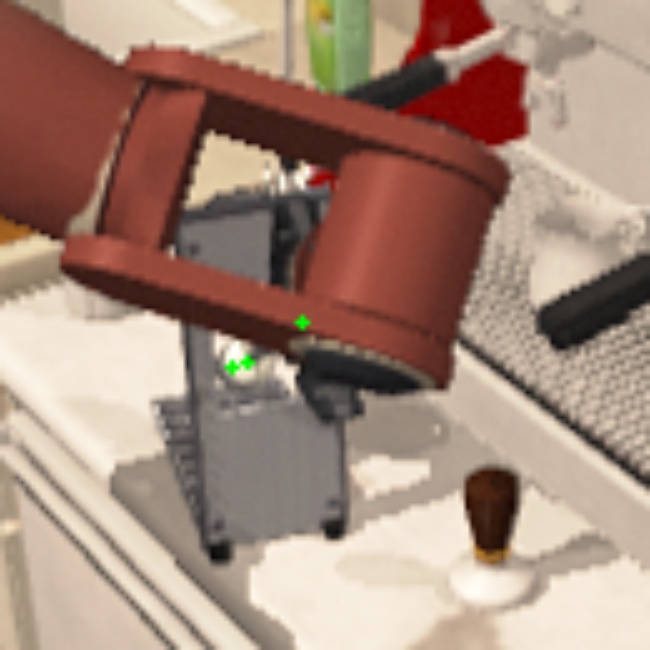

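View pics/f4_wz.png

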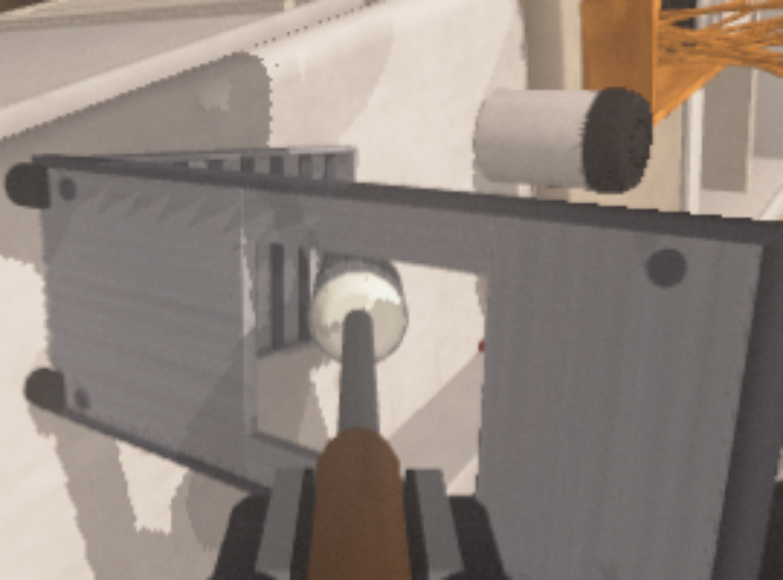

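View pics/f4_tz.png

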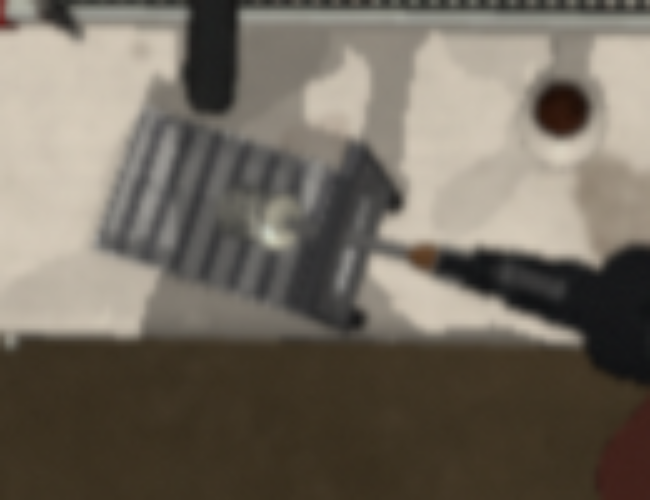

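```bash
python3 -c "
from h import *
s=log();print(np.abs(s['joint_vel']).max());print(job_done())"
```

```text
t 18.85 q [-0.735 -0.277  2.14   0.792  1.736 -2.098] p [ 0.4376 -0.0121  0.1965] r [0.058 0.117 0.891 0.434] f [-0.4  0.9 -1.3] g 0.195
0.0031717343105897348
the job is handed in; nothing more can be done
None
```

I gripped the brush by its upper handle and scrubbed the jug with three up-and-down strokes. Then I lifted it out, tilted it 52° and passed it head first through the window. I handed the job in at 18.9 s of the 40 s, and no verdict was reported.

**Final pose (worked out from the tool pose and my screen fit, in the window's frame):**

| Point | Position | Limit |
|---|---|---|
| Head's upper end | 45 mm beyond the sheet | at least 15 mm |
| Tip | 84 mm beyond the sheet | at least 50 mm |
| Tip | 63 mm below the window's centre, about 92 mm above the worktop | at least 25 mm below, over 30 mm up |
| Handle's top | 105 mm before the sheet | at least 45 mm |
| Sideways offset | under about 5 mm | 50–60 mm |

- **Stillness and contact:** The arm was still, the force reading was only noise (about 1 N), and the grip held. The last wrist and overhead pictures show the shaft clear of the window's edges and the head well above the tray. The tamper and the black-lidded shaker look untouched. I did not check the steel shaker again after lifting out, though nothing passed near it below gripper height.
- **Extra stroke:** The first two down-strokes ended roughly 7 mm above the jug's floor, inside the 15 mm limit. I added the third stroke, which went to the floor, as a margin.
- **Finger geometry disagreed:** In both pictures the fingertips stood about 45 mm farther back than the stated tool geometry. I set the grip height from the pictures instead, and the brush's tracked position matched them from then on.
- **Screen position:** My estimates from the different cameras differed by a few millimetres. I corrected the position by 3 mm before inserting. One overhead network reading of the tip was about 5 pixels off my calculation, while the wrist camera agreed.

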